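Load the tool dryer and switch its key bank over

TASK

Load the tool dryer on the print bench: first lay the low printing block in the narrow pocket of its well, rubber face up, then stand the tall baren upright on its disc in the wide pocket beside it, and let go of both. Then press the key with the round raised pad, and no other key, firmly down until it catches and stays down by itself and the key that was latched pops up; stop as soon as you feel it reach the bottom and do not lean on it. Leave the water bottle, the ink jar and the brayer alone.

Things in the scene. Friction and masses are not known exactly. Their poses are not given: they have to be found in the camera images.
- dryer: grey bench-top tool dryer, fixed, 235 mm deep (x) by 200 mm wide (y); origin on its underside (x runs from -115 to 120 mm), z up. In front (-x) a sloping face with four keys; behind it a wall 68 mm high, then a shallow open well, floor 34 mm high, with two pockets side by side; left of them (y 73 to 100 mm) a vent deck 64 mm high
- key_face (a point): middle of the sloping key face, 54 mm high; axes as the dryer's. The face rises away from the robot at 17 degrees (0.30 rad), from 40 to 68 mm high. The four keys stand in a row along y, 44 mm apart, in an order that varies, and move square to the face: pressing direction in the dryer's axes (0.296, 0, -0.955)
- block_pocket (a point): middle of the floor of the narrow pocket, 124 (x) by 70 (y) mm; axes as the dryer's. Divider and outer rims stand 12 mm above the floor, the wall to the keys 34 mm. A baren standing in the other pocket is in the way of a gripper that reaches in here
- baren_pocket (a point): middle of the floor of the wide pocket, 124 (x) by 92 (y) mm, 87 mm to the left (+y) of the narrow one; axes as the dryer's
- block: low wooden printing block, 100 (x, long) by 40 (y) by 40 (z) mm with a dark rubber upper face, about 0.13 kg; origin in the middle of its underside, z up. It goes lengthwise along the dryer's x, either way round
- baren: tall baren of turned pale wood, 130 mm high, about 0.22 kg, standing on its disc (72 mm across, 22 mm thick) with a round upright handle 28 mm thick from 60 to 118 mm above its origin; origin in the middle of its underside, z up
- round_key: slot of the key with the round raised pad: point on the sloping face under the middle of the key; axes as the dryer's (z up, y along the row)
- round_top (a point): middle of the top of the key with the round raised pad (pad 31 mm across, 5 mm high; key 62 mm long up the slope, 34 mm wide, white like the others, standing 26 mm proud of the face when up); moves with the key; axes as the dryer's, not tilted with the slope
- round_press (a joint): how far the round-pad key is pressed, in m, square into the slope; 0 = up. Light spring of 1 to 2 N, then up to 15 N in all while the interlock bar is pushed aside and the latched key is freed; 7.5 to 15.5 mm down (unseen, differs each time) it goes over a hump and meets a firm stop 3 mm farther, where it stays. Let go before the hump and all keys stand up. Push at most 60 N
- ridge_top (a point): middle of the top of the key with two raised ribs along its length; moves with the key; axes as the dryer's, not tilted with the slope
- ridge_press (a joint): how far the key with two raised ribs along its length is pressed in, in m, straight into the slope: 0 = standing up; at the start this is the latched key, held about 13.6 mm down
- plain_top (a point): middle of the top of the key with a plain flat top; moves with the key; axes as the dryer's, not tilted with the slope
- plain_press (a joint): how far the key with a plain flat top is pressed in, in m, straight into the slope: 0 = standing up
- cross_top (a point): middle of the top of the key with one raised rib across it; moves with the key; axes as the dryer's, not tilted with the slope
- cross_press (a joint): how far the key with one raised rib across it is pressed in, in m, straight into the slope: 0 = standing up
- bottle: clear water bottle with a green cap, 64 mm across, 200 mm high, standing; origin in the middle of its underside; a bystander
- jar: ink jar with a black cap, 68 mm across, 75 mm high; origin in the middle of its underside; a bystander
- brayer: ink roller with a black handle, about 185 mm long (x), 105 mm wide, 34 mm high, lying; origin on its underside; a bystander
Mind the look-alikes: they are no part of the job. Several things look just like the baren: the one meant starts farthest to the robot's right.

How it is judged:
On the way, in this order (a step that is already met when the one before it is completed fails the run):
1. the block lies flat in the narrow pocket, let go, while the baren is not yet in the well (x of block in the frame of block_pocket between -0.014 and 0.014 m and y of block in the frame of block_pocket between -0.017 and 0.017 m and z of block in the frame of block_pocket between -0.004 and 0.004 m and angle between block's own z axis and vertical below 0.08 rad and contact force between the fingers and block below 0.1 N and linear speed of block below 0.03 m/s and horizontal distance between baren and baren_pocket above 0.08 m), for 0.2 s.
2. the baren stands upright in the wide pocket, let go, the key bank not yet switched over (x of baren in the frame of baren_pocket between -0.028 and 0.028 m and y of baren in the frame of baren_pocket between -0.012 and 0.012 m and z of baren in the frame of baren_pocket between -0.004 and 0.004 m and angle between baren's own z axis and vertical below 0.08 rad and contact force between the fingers and baren below 0.1 N and linear speed of baren below 0.03 m/s and value of joint ridge_press above 0.008 m), for 0.2 s.
3. the key with the round pad is down and the key with two ribs has popped up (value of joint round_press above 0.008 m and value of joint each of ridge_press, plain_press, cross_press below 0.003 m), for 0.2 s.
At the end, for the whole second after the job is handed in: Block flat, face up on the narrow pocket's floor (middle within 14 mm along, 17 mm across), baren upright on the wide pocket's floor (28 mm along, 12 mm across), both let go and at rest; round-pad key latched over 8 mm down, the other three keys up (under 3 mm) (all of step 3 and x of block in the frame of block_pocket between -0.014 and 0.014 m and y of block in the frame of block_pocket between -0.017 and 0.017 m and z of block in the frame of block_pocket between -0.004 and 0.004 m and angle between each of block, baren's own z axis and vertical below 0.08 rad and contact force between the fingers and block below 0.1 N and linear speed of each of block, baren below 0.03 m/s and x of baren in the frame of baren_pocket between -0.028 and 0.028 m and y of baren in the frame of baren_pocket between -0.012 and 0.012 m and z of baren in the frame of baren_pocket between -0.004 and 0.004 m and contact force between the fingers and baren below 0.1 N); the robot touches nothing.
It fails at once if the key with the round pad is pushed harder than 60 N (contact force between any of the fingers, the arm and round_key above 60 N).
It fails at once if the plain key or the key with the cross rib is pressed more than 7 mm (value of joint any of plain_press, cross_press above 0.007 m).
It fails at once if the bottle, the jar or the brayer is moved more than 30 mm or the bottle tipped over (distance of any of bottle, jar, brayer from where it was at the start of the episode above 0.03 m or angle between bottle's own z axis and vertical above 0.5 rad).
It also fails if it takes over 72 s, if anything falls off the work surface, if the arm or the gripper's body presses on something with over 40 N, if the wrist force passes 120 N, or if a joint passes its speed limit or range.

ROBOT

A 6-joint arm with a two-finger parallel gripper is mounted at the origin on the work surface. World frame = base frame: x ahead of the robot, y to its left, z up, the work surface at z = 0. Lengths are in m, angles in rad, forces in N, time in s.
With the tool pointing down it reaches from about 0.25 to 0.725 m from the base axis. Payload 9.7 kg.
Tool frame: the origin (TCP) lies at the very end of the fingers, on their centre line; the grasp point (between the pads) lies 19 mm behind it; z points along the fingers, x is the direction in which the jaws open and shut, and the axes are right-handed (so a half turn about z gives the same grasp; the last joint's range is limited). The gripper opens to 85 mm and grips with 20 to 120 N. Pads are 22 mm wide; open, the fingers measure 114 mm over their backs; the gripper's body (76 mm by 85 mm) begins 54 mm behind the grasp point. The pads swing forward as they close: fully open they stand 13 mm farther back than shut.
Start: joints at [1.238, 0.087, 0.176, 1.66, 0, 1.571], TCP at [0.18, 0.52, 0.231] pointing down, gripper open.
Joint ranges: [-3.13, 3.13], [-0.85, 1.81], [-1.15, 1.24], [-2.2, 2.28], [-1.44, 1.52], [-3.14, 3.14]. Speed limits (rad/s): [2.22, 2.22, 2.57, 3.14, 3.14, 3.14].

INTERFACE

Orientations are given as a rotation vector (axis times angle).
In Python, from rig import * gives the robot as it stands.
- The arm moves only by the shell command python3 -m creep 'ROWS'. ROWS is JSON, a list of rows, each a list of 7 numbers: the shift along the tool's x, y, z in cm, then the turn, a rotation vector about the tool's x, y, z in rad, then the opening, from 0 (shut) to 1 (fully open). In form: [[dx, dy, dz, rx, ry, rz, grip], ...]. A call has 1 to 12 rows; each row shifts and turns the commanded pose from where the row before left it, along the tool's axes as they then stand; what a row does not reach is not made up. A row lasts 1/12 s, in which the tool goes at most 41.7 mm and 7.16 degrees, less where a joint would pass 70% of its speed; a pose out of reach is approached as far as the arm can. A call is refused whole if a number of a shift passes 4.17 or a number of a turn 0.125, either way. A call with a gripper value outside its range is refused whole. The fingers move at their own pace and stop on an object; the grip force is fixed at half the most. Time passes only in rows, so rows that do not move let the fingers close. It gives the time, the measured TCP pose, the force and the opening at its end, in the units of the state.
- get_obs(): the state, without advancing time (a new reading comes with each control period).
- read_camera(name): name is "side" or "top"; returns a dict with "image" (400x640x3 uint8, blue, green, red), "depth" (400x640 float32, m along the optical axis (not along the pixel's ray), 0 where there is no reading), "vfov" (degrees; the focal length in pixels is half the picture's height over the tangent of half this angle, whatever the lens; pixels are square), "cx", "cy" (the principal point, pixels), "k1" (the pictures are not rectified: a ray, as slopes to the right and down, at radius r is drawn at 1 + k1 r^2 times it, then the intrinsics apply), "rvec" (rotation vector, rad) and "tvec" (3), from world to camera coordinates, as OpenCV has them. Camera axes: x right, y down, z forward; pixel columns grow to the right and rows downward; lengths in m; the calibration is good to about 2 mm. A picture is of the moment at which its call begins.
- sign_off(): hands the job in, once; it reports no verdict.
The state is a dict: "clock": time; "joint_positions": joint angles; "dq": joint speeds; "joint_torque": joint torques, N m; "tool_pos": TCP position; "eef_rot": TCP orientation; "force": force on the tool from outside, world axes, zero at the start; "torque": the same for the moment, N m; "width": finger opening in m.
Only numpy, scipy, OpenCV 4.12 (cv2) and the standard library are available. Lean on these libraries where they do the work, as an engineer would, in place of code of your own. Each camera call takes 0.05 s, during which the arm holds its last target. There are 200 camera calls.

## Working session

There is one attempt and no reset: what is moved stays moved. The work goes in short steps, Python scripts to look and compute and a shell command to move; the robot and the scene stay as the last step left them, time stands still between calls to the robot, and variables do not carry over. Pictures are saved under pics/ and viewed, about 8 in all and at most 12, crops included, and the job is handed in when it is done.

```bash
ls; mkdir -p pics; cat > h.py <<'E'
from rig import *
import numpy as np, cv2
from scipy.spatial.transform import Rotation as R
def K(c):
    f=200/np.tan(np.radians(c["vfov"])/2); return np.array([[f,0,c["cx"]],[0,f,c["cy"]],[0,0,1.]])
def slopes(c,uv):
    k=K(c); uv=np.atleast_2d(uv).astype(float)
    d=(uv-[c["cx"],c["cy"]])/k[0,0]; s=d.copy()
    for _ in range(20): s=d/(1+c["k1"]*(s**2).sum(1,keepdims=True))
    return s
def ray(c,uv):
    s=slopes(c,uv); r=R.from_rotvec(np.ravel(c["rvec"])); t=np.ravel(c["tvec"])
    return r.inv().apply(-t), r.inv().apply(np.c_[s,np.ones(len(s))])
def onz(c,uv,z):
    o,d=ray(c,uv); return o+d*((z-o[2])/d[:,2])[:,None]
def cloud(c):
    v,u=np.mgrid[0:400,0:640]; o,d=ray(c,np.c_[u.ravel(),v.ravel()])
    z=c["depth"].ravel(); p=o+d*z[:,None]; p[z==0]=np.nan
    return p.reshape(400,640,3)
def proj(c,P):
    r=R.from_rotvec(np.ravel(c["rvec"])); q=r.apply(np.atleast_2d(P))+np.ravel(c["tvec"]); s=q[:,:2]/q[:,2:]
    return s*(1+c["k1"]*(s**2).sum(1,keepdims=True))*K(c)[0,0]+[c["cx"],c["cy"]]
E
python3 - <<'E'
from h import *
for n in("top","side"):
    c=read_camera(n); cv2.imwrite(f"pics/{n}0.png",c["image"]); np.save(f"{n}0.npy",c,allow_pickle=True)
    print(n,c["vfov"],c["k1"],ray(c,[320,200]), (c["depth"]==0).mean())
o=get_obs();print(o)
E
```

```text
pics
top 49.71778987788837 -0.08095454222498417 (array([0.38758794, 0.02713465, 1.1508076 ]), array([[ 0.13780375, -0.01406996, -0.99036802]])) 0.00386328125
side 54.06627095045734 -0.08063599943172248 (array([0.26665063, 0.58034864, 0.67150819]), array([[ 0.29617309, -0.67667531, -0.67409638]])) 0.00755859375
{'clock': 0.1, 'joint_positions': array([ 1.23799240e+00,  8.74346695e-02,  1.75218652e-01,  1.65977776e+00,
       -6.44981145e-06,  1.57081868e+00]), 'dq': array([-0.00101055, -0.00332308,  0.00120672,  0.00037415,  0.00054616,
       -0.00065178]), 'joint_torque': array([-4.35767943e-04, -5.21561265e+01,  4.65652442e+01,  1.59876893e-02,
       -4.13773796e-05, -1.38405767e-05]), 'tool_pos': array([0.17962088, 0.51963932, 0.23064039]), 'eef_rot': array([ 2.55815550e+00,  1.82237330e+00, -1.52573306e-03]), 'force': array([ 0.42324006, -0.23269386, -0.6914127 ]), 'torque': array([-0.01469349, -0.00468466, -0.04780417]), 'width': 0.08553537150980635}
```

View pics/top0.png

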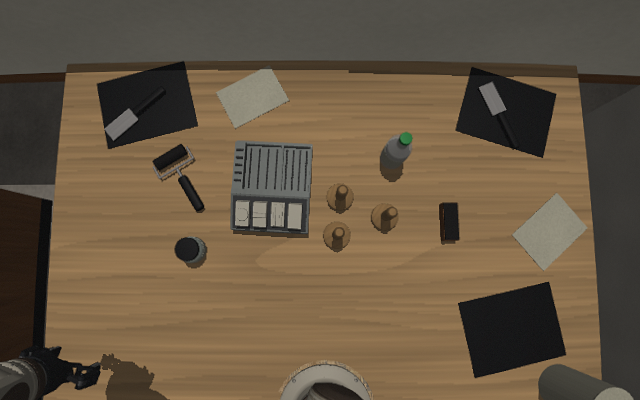

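View pics/side0.png

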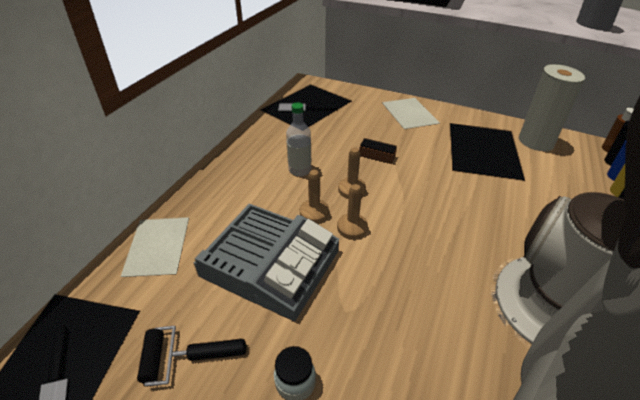

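The top view (up = +x, left = +y) shows the dryer around (272,190), the keys at row ~215, the block at (449,222) and three barens. The rightmost one is at (385,217). I'll measure these now.

```bash
python3 - <<'E'
from h import *
c=np.load("top0.npy",allow_pickle=True).item(); P=cloud(c); im=c["image"]
cv2.imwrite("pics/crop.png",cv2.resize(im[130:250,225:345],(600,600),interpolation=cv2.INTER_CUBIC))
Z=P[...,2]
def box(u0,u1,v0,v1,lo,hi):
    m=np.zeros(Z.shape,bool); m[v0:v1,u0:u1]=1; return m&(Z>lo)&(Z<hi)
print("table z",np.nanmedian(Z[280:320,200:400]))
hsv=cv2.cvtColor(im,cv2.COLOR_BGR2HSV)
m=box(225,320,130,245,0.02,0.2); p=P[m]; print("dryer",cv2.minAreaRect((p[:,:2]*1000).astype(np.float32)),np.nanpercentile(p[:,2],[5,50,95,99]))
wh=box(225,320,190,245,0.03,.2)&(hsv[...,2]>130)
n,l,s,ce=cv2.connectedComponentsWithStats(wh.astype(np.uint8))
for i in range(1,n):
    if s[i,4]>30: print("key",ce[i],s[i],np.nanmedian(P[l==i],axis=0),P[l==i][:,2].max())
m=box(430,470,195,250,0.025,.1); p=P[m]; print("block",cv2.minAreaRect((p[p[:,2]>.033][:,:2]*1000).astype(np.float32)),np.nanmedian(p,axis=0))
for n_,b in dict(A=(325,360,180,212),B=(365,402,200,232),C=(322,352,219,252)).items():
    d=P[box(*b,.012,.03)]; h=P[box(*b,.10,.14)]; print(n_,cv2.minEnclosingCircle((d[:,:2]*1000).astype(np.float32)),cv2.minEnclosingCircle((h[:,:2]*1000).astype(np.float32)),np.nanmax(h[:,2]))
for n_,b in dict(bottle=(375,420,125,185),jar=(172,210,235,268),brayer=(150,208,142,215)).items():
    d=P[box(*b,.015,.25)]; print(n_,np.nanmin(d,axis=0),np.nanmax(d,axis=0))
E
```

```text
table z -0.0001826427706923539
dryer ((579.9240112304688, 138.1858367919922), (201.3983612060547, 236.10191345214844), 86.89934539794922) [0.03194905 0.04730565 0.08342635 0.08754145]
key [241.5        213.02857143] [235 201  14  25 280] [0.50398515 0.20816579 0.08315244] 0.0905547811378753
key [258.92       209.28571429] [253 202  13  15 175] [0.51378136 0.16391716 0.08359804] 0.09104518120220129
key [277.27509294 213.72862454] [271 202  14  24 269] [0.50314215 0.11998043 0.0679977 ] 0.081650981389084
key [294.38943894 215.89768977] [288 204  14  25 303] [0.49656695 0.07672474 0.07888566] 0.0901900420063253
key [259.23636364 221.79090909] [253 218  13   9 110] [0.48232525 0.16452646 0.07283925] 0.08005344004134218
block ((486.869873046875, -330.931640625), (100.5904312133789, 41.090232849121094), 0.7470322251319885) [ 0.48635903 -0.3283119   0.03981366]
A ((555.7698974609375, -42.02794647216797), 36.10932922363281) ((554.9890747070312, -41.46656799316406), 13.951533317565918) 0.13320969400052074
B ((501.9782409667969, -160.38931274414062), 36.218814849853516) ((502.0335998535156, -160.37454223632812), 14.323325157165527) 0.13359347736598504
C ((453.2987976074219, -32.051292419433594), 35.83647537231445) ((453.21875, -31.944751739501953), 13.77548885345459) 0.1339894235282002
bottle [ 0.63162043 -0.2117408   0.01533645] [ 0.69398577 -0.15167431  0.20624088]
jar [0.38235671 0.31113509 0.01518017] [0.44936014 0.37638096 0.08173487]
brayer [0.51875171 0.32214391 0.01504645] [0.69861127 0.46197646 0.03854649]
```

View pics/crop.png

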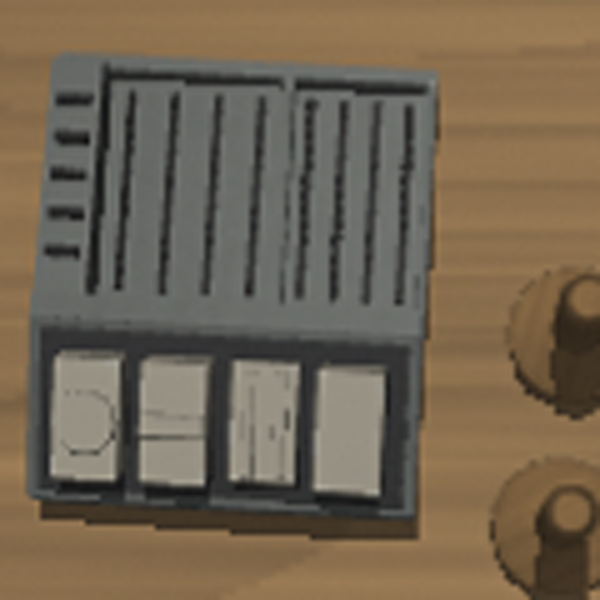

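Keys from left to right are round, cross, ridge (latched) and plain, and the dryer yaw is about −0.054 rad. I'll start moving towards the block and read the well profile from the saved cloud.

```bash
python3 -m creep '[[0,0,0,0,0,-0.115,1],[0,0,0,0,0,-0.115,1],[0,0,0,0,0,-0.115,1],[-3.8,1.3,0,0,0,0,1],[-3.8,1.3,0,0,0,0,1],[-3.8,1.3,0,0,0,0,1],[-3.8,1.3,0,0,0,0,1],[-3.8,1.3,0,0,0,0,1],[-3.8,1.3,0,0,0,0,1],[-3.8,1.3,0,0,0,0,1],[-3.8,1.3,0,0,0,0,1],[-3.8,1.3,0,0,0,0,1]]'
python3 - <<'E'
from h import *
c=np.load("top0.npy",allow_pickle=True).item(); P=cloud(c).reshape(-1,3)
a=-.054; x=np.array([np.cos(a),np.sin(a)]); y=np.array([-x[1],x[0]])
q=P[:,:2]-[.5774,.1383]; L=np.c_[q@x,q@y,P[:,2]]*1000
for yy in(-60,27):
    m=(abs(L[:,1]-yy)<15)&(abs(L[:,0])<135); s=L[m]
    print([(int(b),round(float(np.median(s[abs(s[:,0]-b)<1.5,2])))) for b in list(range(-30,6,3))+list(range(96,130,3)) if (abs(s[:,0]-b)<1.5).any()])
m=(L[:,0]>20)&(L[:,0]<100); s=L[m]
print([(int(b),round(float(np.median(s[abs(s[:,1]-b)<1.2,2])))) for b in list(range(-104,-84,2))+list(range(-34,-14,2))+list(range(62,104,2)) if (abs(s[:,1]-b)<1.2).any()])
E
```

```text
clock: 1.1
tool_pos: [0.3007, 0.1775, 0.2312]
eef_rot: [2.207, 2.236, 0.0]
force: [1.2, 1.0, 0.3]
width: 0.0855
[(-30, 68), (-27, 69), (-24, 68), (-21, 68), (-18, 68), (-15, 67), (-12, 68), (-6, 34), (-3, 35), (0, 35), (3, 36), (96, 34), (99, 35), (102, 34), (105, 34), (108, 33), (111, 38), (114, 47), (117, 46), (120, 47)]
[(-30, 68), (-27, 68), (-24, 68), (-21, 68), (-18, 68), (-15, 68), (-12, 68), (-6, 35), (-3, 35), (0, 34), (3, 33), (96, 34), (99, 35), (102, 35), (105, 36), (108, 36), (111, 38), (114, 46), (117, 47), (120, 47)]
[(-104, 1), (-102, 1), (-100, 45), (-98, 47), (-96, 46), (-94, 35), (-92, 34), (-90, 34), (-88, 35), (-86, 35), (-34, 35), (-32, 35), (-30, 35), (-28, 34), (-26, 36), (-24, 46), (-22, 46), (-20, 46), (-18, 34), (-16, 34), (62, 36), (64, 34), (66, 35), (68, 33), (70, 34), (72, 46), (74, 57), (76, 64), (78, 65), (80, 65), (82, 64), (84, 65), (86, 64), (88, 65), (90, 66), (92, 65), (94, 65), (96, 65), (98, 64), (100, 64)]
```

```bash
python3 -m creep '[[-3.9,1.4,0,0,0,0,1],[-3.9,1.4,0,0,0,0,1],[-3.9,1.4,0,0,0,0,1],[-3.9,1.4,0,0,0,0,1],[-3.9,1.4,0,0,0,0,1],[-3.9,1.4,0,0,0,0,1],[-3.9,1.4,0,0,0,0,1],[-3.9,1.4,0,0,0,0,1],[-3.9,1.4,0,0,0,0,1],[-3.9,1.4,0,0,0,0,1],[-3.9,1.4,0,0,0,0,1],[-3.9,1.4,0,0,0,0,1]]'
```

```text
clock: 2.1
tool_pos: [0.4746, -0.2889, 0.2308]
eef_rot: [-2.208, -2.234, 0.0]
force: [-0.4, 1.0, 0.7]
width: 0.0854
```

```bash
python3 -m creep '[[-2.1,0.55,2,0,0,0,1],[-2.1,0.55,2,0,0,0,1],[0,0,3.5,0,0,0,1],[0,0,3.5,0,0,0,1],[0,0,3.5,0,0,0,1],[0,0,3,0,0,0,1],[0,0,2.5,0,0,0,1],[0,0,1,0,0,0,1],[0,0,0.5,0,0,0,1],[0,0,0,0,0,0,1]]'
```

```text
clock: 2.93
tool_pos: [0.4859, -0.3283, 0.016]
eef_rot: [-2.207, -2.234, 0.0]
force: [0.1, -0.1, -0.1]
width: 0.0852
```

```bash
python3 -m creep '[[0,0,0,0,0,0,0],[0,0,0,0,0,0,0],[0,0,0,0,0,0,0],[0,0,0,0,0,0,0],[0,0,0,0,0,0,0],[0,0,0,0,0,0,0],[0,0,0,0,0,0,0],[0,0,0,0,0,0,0],[0,0,0,0,0,0,0]]'
```

```text
clock: 3.68
tool_pos: [0.4868, -0.3291, 0.0179]
eef_rot: [2.206, 2.233, 0.001]
force: [-0.4, -0.3, 6.0]
width: 0.0383
```

```bash
python3 -m creep '[[0,0,-1,0,0,0,0],[0,0,-3,0,0,0,0],[0,0,-3.5,0,0,0,0],[0,0,-3.5,0,0,0.033,0],[0,0,-3.5,0,0,0.034,0],[0,0,-3.5,0,0,0,0],[0,0,-3,0,0,0,0]]'
python3 -m creep '[[3.4,0.9,0,0,0,0,0],[3.4,0.9,0,0,0,0,0],[3.4,0.9,0,0,0,0,0],[3.4,0.9,0,0,0,0,0],[3.4,0.9,0,0,0,0,0],[3.4,0.9,0,0,0,0,0],[3.4,0.9,0,0,0,0,0],[3.4,0.9,0,0,0,0,0],[3.4,0.9,0,0,0,0,0],[3.4,0.9,0,0,0,0,0],[3.4,0.9,0,0,0,0,0],[0,0,0,0,0,0,0]]'
python3 - <<'E'
from h import *
o=get_obs(); r=R.from_rotvec(o["eef_rot"]); print(o["tool_pos"], r.inv().apply([.625,.0756,.25]-o["tool_pos"])*100, r.as_matrix()[:,0])
E
```

```text
clock: 4.27
tool_pos: [0.4858, -0.3283, 0.2297]
eef_rot: [2.28, 2.158, 0.001]
force: [0.5, -1.0, -0.7]
width: 0.0383
clock: 5.27
tool_pos: [0.6062, 0.0448, 0.2261]
eef_rot: [-2.276, -2.164, -0.002]
force: [0.6, -0.6, -1.5]
width: 0.0387
[0.60621354 0.04477973 0.22613154] [ 3.17641755  1.72052703 -2.38230895] [0.05034004 0.99873091 0.00156297]
```

```bash
python3 -m creep '[[1.6,0.85,0,0,0,0,0],[1.6,0.85,0,0,0,0,0],[0,0,2,0,0,0,0],[0,0,3,0,0,0,0],[0,0,3,0,0,0,0],[0,0,3,0,0,0,0],[0,0,2.5,0,0,0,0],[0,0,1.5,0,0,0,0],[0,0,0.5,0,0,0,0],[0,0,0,0,0,0,0]]'
python3 - <<'E'
from h import *
o=get_obs(); print(o["force"],o["tool_pos"])
c=read_camera("side"); p=proj(c,[[.62,.08,.06]])[0].astype(int); print(p)
u,v=p; cv2.imwrite("pics/s1.png",cv2.resize(c["image"][max(v-80,0):v+80,max(u-100,0):u+100],(750,600)))
E
```

```text
clock: 6.1
tool_pos: [0.6233, 0.0703, 0.0704]
eef_rot: [-2.281, -2.159, 0.003]
force: [-0.4, -0.4, -1.1]
width: 0.0386
[-0.43902631 -0.37985399 -1.08550159] [0.62330947 0.0702568  0.07040402]
[263 221]
```

View pics/s1.png

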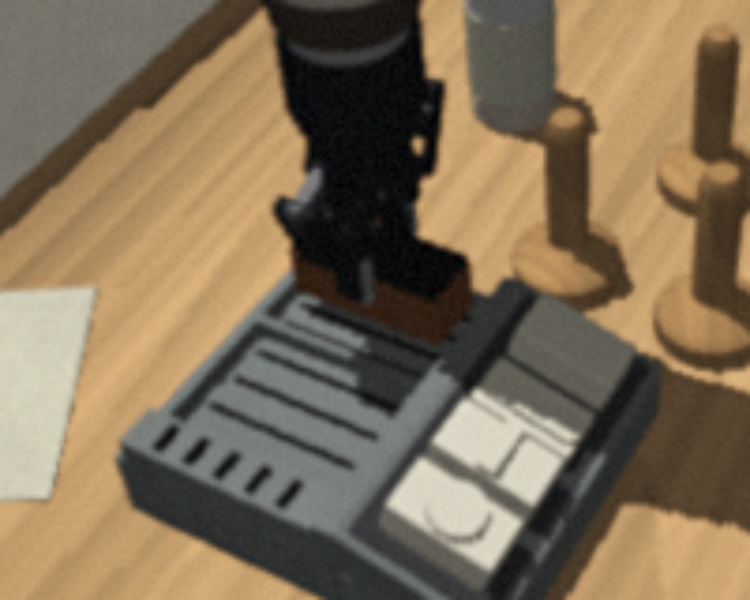

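The crop shows the block level in the jaws over the narrow pocket, rubber face up (block at about (380,290)). It needs 5 mm more to the left, then I can lower it.

```bash
python3 -m creep '[[0.5,0.15,0,0,0,0,0],[0,0,0.8,0,0,0,0],[0,0,0.7,0,0,0,0],[0,0,0.2,0,0,0,0],[0,0,0,0,0,0,0],[0,0,0,0,0,0,0]]'
```

```text
clock: 6.65
tool_pos: [0.6257, 0.0754, 0.0541]
eef_rot: [-2.281, -2.16, 0.001]
force: [-0.4, 0.3, -1.6]
width: 0.0384
```

```bash
python3 -m creep '[[0,0,0.15,0,0,0,0],[0,0,0.1,0,0,0,0],[0,0,0,0,0,0,0]]'
```

```text
clock: 6.9
tool_pos: [0.626, 0.0754, 0.052]
eef_rot: [2.281, 2.159, 0.0]
force: [0.7, -1.1, -1.4]
width: 0.0385
```

```bash
python3 -m creep '[[0,0,0.1,0,0,0,0],[0,0,0.1,0,0,0,0],[0,0,0,0,0,0,0]]'
```

```text
clock: 7.15
tool_pos: [0.6261, 0.0754, 0.0519]
eef_rot: [2.281, 2.159, 0.002]
force: [-5.4, -0.3, 12.0]
width: 0.0384
```

It's on the floor of the pocket (12 N). Releasing.

```bash
python3 -m creep '[[0,0,-0.1,0,0,0,0.6],[0,0,0,0,0,0,0.8],[0,0,0,0,0,0,0.9],[0,0,0,0,0,0,1],[0,0,0,0,0,0,1],[0,0,-1,0,0,0,1],[0,0,-3,0,0,0,1],[0,0,-4,0,0,0,1],[0,0,-4,0,0,0,1],[0,0,-4,0,0,0,1],[0,0,-2,0,0,0,1],[0,0,0,0,0,0,1]]'
python3 - <<'E'
from h import *
o=get_obs(); r=R.from_rotvec(o["eef_rot"]); print(o["tool_pos"], r.inv().apply([.502,-.1604,.231]-o["tool_pos"])*100)
E
```

```text
clock: 8.15
tool_pos: [0.6272, 0.0756, 0.2378]
eef_rot: [2.278, 2.156, 0.011]
force: [0.8, 1.0, 0.6]
width: 0.0853
[0.62720255 0.07560402 0.23779716] [-24.2520406  -11.21340867   0.54385593]
```

```bash
python3 -m creep '[[-3.45,-1.6,0,0,0,0,1],[-3.45,-1.6,0,0,0,0,1],[-3.45,-1.6,0,0,0,0,1],[-3.45,-1.6,0,0,0,0,1],[-3.45,-1.6,0,0,0,0,1],[-3.45,-1.6,0,0,0,0,1],[-3.45,-1.6,0,0,0,0,1],[0,0,0,0,0,0,1],[0,0,0,0,0,0,1]]'
python3 - <<'E'
from h import *
o=get_obs(); r=R.from_rotvec(o["eef_rot"]); print(o["tool_pos"], r.inv().apply([.502,-.1604,.07]-o["tool_pos"])*100)
c=read_camera("top"); P=cloud(c); cv2.imwrite("pics/t2.png",cv2.resize(c["image"][130:270,225:425],(800,560),interpolation=cv2.INTER_CUBIC))
Q=P.reshape(-1,3); a=-.054; x=np.array([np.cos(a),np.sin(a)]); y=np.array([-x[1],x[0]])
q=Q[:,:2]-[.5774,.1383]; L=np.c_[q@x,q@y,Q[:,2]]*1000
m=(abs(L[:,1]+60)<34)&(L[:,0]>-8)&(L[:,0]<120)&(L[:,2]>60); print(cv2.minAreaRect(L[m][:,:2].astype(np.float32)),np.percentile(L[m][:,2],[5,50,95]))
E
```

```text
clock: 8.9
tool_pos: [0.4999, -0.1611, 0.2312]
eef_rot: [2.285, 2.156, 0.0]
force: [0.3, 0.6, 0.1]
width: 0.0855
[ 0.49991802 -0.16109109  0.23117689] [ 0.08172972  0.19751106 16.11776415]
((52.24765396118164, -60.24657440185547), (40.417083740234375, 98.9673843383789), 89.89851379394531) [68.11917712 74.12620422 77.53882905]
```

View pics/t2.png

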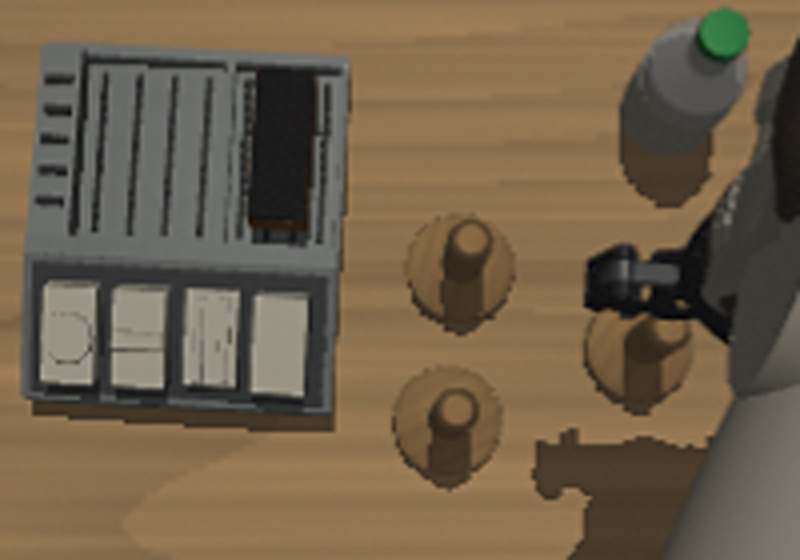

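The block sits at (52, −60) in dryer axes with its top at 74 mm, so it is seated, rubber face up. Next I'll grasp the baren.

```bash
python3 -m creep '[[0.1,0.2,2,0,0,0,1],[0,0,3.5,0,0,0,1],[0,0,3.5,0,0,0,1],[0,0,3,0,0,0,1],[0,0,2.5,0,0,0,1],[0,0,1.3,0,0,0,1],[0,0,0.3,0,0,0,1],[0,0,0,0,0,0,1]]'
```

```text
clock: 9.62
tool_pos: [0.5028, -0.1574, 0.069]
eef_rot: [-2.278, -2.16, 0.001]
force: [1.0, -0.1, 0.4]
width: 0.0855
```

```bash
python3 -m creep '[[0,0,0,0,0,0,0],[0,0,0,0,0,0,0],[0,0,0,0,0,0,0],[0,0,0,0,0,0,0],[0,0,0,0,0,0,0],[0,0,0,0,0,0,0],[0,0,0,0,0,0,0],[0,0,0,0,0,0,0],[0,0,0,0,0,0,0],[0,0,0,0,0,0,0]]'
```

```text
clock: 10.45
tool_pos: [0.5033, -0.1589, 0.0705]
eef_rot: [2.281, 2.159, 0.001]
force: [-0.6, -0.3, 5.4]
width: 0.0266
```

```bash
python3 -m creep '[[0,0,-1,0,0,0,0],[0,0,-2,0,0,0,0],[0,0,-3,0,0,0,0],[0,0,-3,0,0,0,0],[0,0,-3,0,0,0,0],[0,0,-3,0,0,0,0],[0,0,-3,0,0,0,0],[0,0,-2,0,0,0,0],[0,0,0,0,0,0,0]]'
python3 - <<'E'
from h import *
o=get_obs(); r=R.from_rotvec(o["eef_rot"]); print(o["tool_pos"], r.inv().apply([.6298,.1625,.25]-o["tool_pos"])*100)
E
```

```text
clock: 11.2
tool_pos: [0.5035, -0.1589, 0.2744]
eef_rot: [2.278, 2.156, 0.004]
force: [1.4, -0.6, -1.8]
width: 0.0267
[ 0.5035314  -0.15891006  0.27440242] [32.78870118 10.83166943  2.45206566]
```

```bash
python3 -m creep '[[1.5,0.5,0,0,0,0,0],[2.8,0.9,0,0,0,0,0],[3.2,1.05,0,0,0,0,0],[3.2,1.05,0,0,0,0,0],[3.2,1.05,0,0,0,0,0],[3.2,1.05,0,0,0,0,0],[3.2,1.05,0,0,0,0,0],[3.2,1.05,0,0,0,0,0],[3.2,1.05,0,0,0,0,0],[2.8,0.9,0,0,0,0,0],[2,0.7,0,0,0,0,0],[0.7,0.3,0,0,0,0,0]]'
python3 -m creep '[[0.4,0.2,0,0,0,0,0],[0,0,2,0,0,0,0],[0,0,3,0,0,0,0],[0,0,3,0,0,0,0],[0,0,2.5,0,0,0,0],[0,0,1.5,0,0,0,0],[0,0,0,0,0,0,0],[0,0,0,0,0,0,0]]'
python3 - <<'E'
from h import *
o=get_obs(); r=R.from_rotvec(o["eef_rot"]); print(o["tool_pos"], r.inv().apply([.6298,.1625,.12]-o["tool_pos"])*100, r.as_matrix()[:,2])
c=read_camera("side"); p=proj(c,[[.62,.13,.09]])[0].astype(int); u,v=p; print(p)
cv2.imwrite("pics/s2.png",cv2.resize(c["image"][max(v-80,0):v+80,max(u-100,0):u+100],(750,600)))
c=read_camera("top"); P=cloud(c).reshape(-1,3)
a=-.054; x=np.array([np.cos(a),np.sin(a)]); y=np.array([-x[1],x[0]])
q=P[:,:2]-[.5774,.1383]; L=np.c_[q@x,q@y,P[:,2]]*1000
m=(abs(L[:,1]-27)<45)&(L[:,0]>-8)&(L[:,0]<115)&(L[:,2]>66)&(L[:,2]<95); print(m.sum()); print(cv2.minEnclosingCircle(L[m][:,:2].astype(np.float32)),L[m].min(0),L[m].max(0))
E
```

```text
clock: 12.2
tool_pos: [0.627, 0.1599, 0.2673]
eef_rot: [-2.277, -2.161, 0.004]
force: [-0.1, 0.5, -3.0]
width: 0.0267
clock: 12.87
tool_pos: [0.6284, 0.1598, 0.1494]
eef_rot: [-2.282, -2.158, 0.003]
force: [-0.4, 0.7, -2.1]
width: 0.0261
[0.62836739 0.15978222 0.14935108] [0.28155827 0.13312984 2.93466336] [-1.82787792e-03 -6.53293954e-04 -9.99998116e-01]
[250 226]
0Traceback (most recent call last):
  File "<stdin>", line 8, in <module>
    return umr_minimum(a, axis, None, out, keepdims, initial, where)
ValueError: zero-size array to reduction operation minimum which has no identity
```

View pics/s2.png

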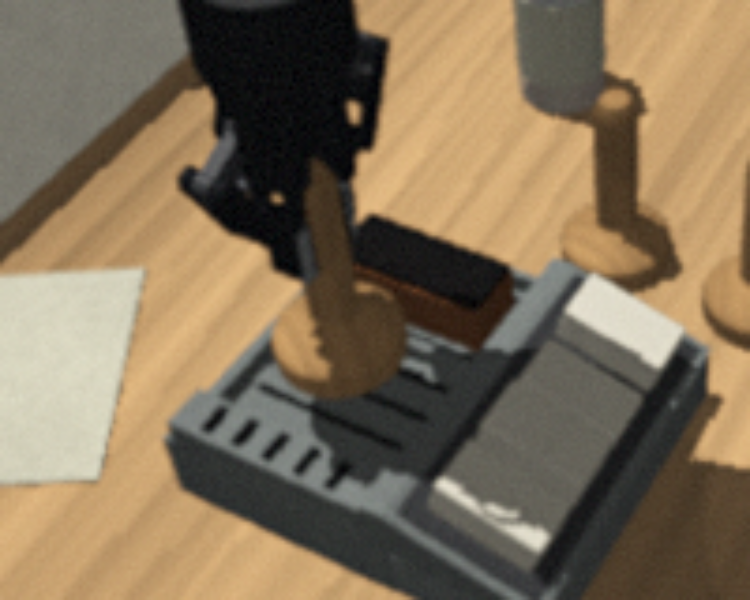

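The baren has swung in the jaws: its disc leans toward the keys (handle top at (325,170), disc at (345,335)). I'll measure the tilt from depth.

```bash
python3 - <<'E'
from h import *
o=get_obs(); r=R.from_rotvec(o["eef_rot"])
c=read_camera("side"); P=cloud(c); im=c["image"].astype(int)
m=(P[...,2]>.055)&(P[...,2]<.22)&(abs(P[...,0]-.61)<.08)&(abs(P[...,1]-.165)<.05)&(im[...,2]-im[...,0]>25)
n,l,s,ce=cv2.connectedComponentsWithStats(m.astype(np.uint8)); i=1+s[1:,4].argmax(); p=P[l==i]; print(s[i],len(p))
d=p[:,2]; 
# RANSAC plane = disc upper face
rng=np.random.default_rng(0); best=None
for _ in range(1500):
    t=p[rng.choice(len(p),3,0)]; nn=np.cross(t[1]-t[0],t[2]-t[0]); k=np.linalg.norm(nn)
    if k<1e-5: continue
    nn/=k; nn*=np.sign(nn[2]); e=abs((p-t[0])@nn)<.0015
    if nn[2]>.7 and (best is None or e.sum()>best.sum()): best=e
q=p[best]; nn=np.linalg.svd(q-q.mean(0))[2][2]; nn*=np.sign(nn[2]); print("disc face",best.sum(),q.mean(0),"normal",nn,"in tool",r.inv().apply(nn), q.min(0),q.max(0))
h=p[(p-q.mean(0))@nn>.02]; print("handle",len(h)); 
ax=np.linalg.svd(h-h.mean(0))[2][0]; ax*=np.sign(ax[2]); print("axis",ax,h.mean(0),"in tool",r.inv().apply(ax))
print("lowest",p[:,2].min())
E
```

```text
[ 222  188   35   64 1136] 1136
disc face 181 [0.60725191 0.16820073 0.10521778] normal [-0.55839984  0.23078401  0.79682392] in tool [ 0.19983626 -0.56885342 -0.79779149] [0.59218967 0.14819793 0.09402823] [0.63472953 0.18840965 0.12389489]
handle 286
axis [ 0.00264962 -0.06843295  0.9976522 ] [0.61770183 0.16446527 0.17657844] in tool [-0.06772133  0.00829552 -0.99766979]
lowest 0.08233836715973264
```

```bash
python3 - <<'E'
from h import *
c=read_camera("side"); P=cloud(c); im=c["image"].astype(int)
m=(P[...,2]>.06)&(P[...,2]<.22)&(abs(P[...,0]-.61)<.08)&(abs(P[...,1]-.165)<.05)&(im[...,2]-im[...,0]>20)
n,l,s,ce=cv2.connectedComponentsWithStats(m.astype(np.uint8)); i=1+s[1:,4].argmax(); k=l==i; p=P[k]
for z in np.arange(.08,.2,.01):
    q=p[abs(p[:,2]-z)<.005]
    if len(q)>3: print(round(z,3),len(q),np.r_[q[:,0].min(),q[:,0].max(),q[:,1].min(),q[:,1].max()].round(4))
print(proj(c,[[.628,.160,.09],[.628,.160,.16],[.628,.160,.2]]))
for v in range(188,224,4): print(v, np.where(k[v])[0][[0,-1]] if k[v].any() else None)
v,u=np.where(k); sc=8
cv2.imwrite("pics/s3.png",cv2.resize(c["image"][165:240,205:305],(800,600),interpolation=cv2.INTER_CUBIC))
E
```

```text
0.08 22 [0.5932 0.6385 0.1393 0.1938]
0.09 113 [0.5919 0.6496 0.149  0.1954]
0.1 322 [0.593  0.6612 0.127  0.1948]
0.11 291 [0.5987 0.6549 0.1313 0.1893]
0.12 45 [0.6149 0.6346 0.1542 0.1729]
0.13 47 [0.6149 0.6364 0.1515 0.1729]
0.14 47 [0.6143 0.6343 0.1537 0.1737]
0.15 38 [0.6136 0.6275 0.1518 0.1792]
0.16 45 [0.6138 0.6371 0.1461 0.1858]
0.17 39 [0.6143 0.6384 0.1469 0.186 ]
0.18 37 [0.6143 0.636  0.148  0.1861]
0.19 37 [0.6135 0.6238 0.1438 0.1719]
[[238.92474983 235.64514081]
 [233.84268125 210.53194849]
 [230.6663704  194.6817351 ]]
188 [232 234]
192 [232 237]
196 [230 239]
200 [231 239]
204 [207 240]
208 [213 241]
212 [221 241]
216 [222 242]
220 [229 243]
```

View pics/s3.png

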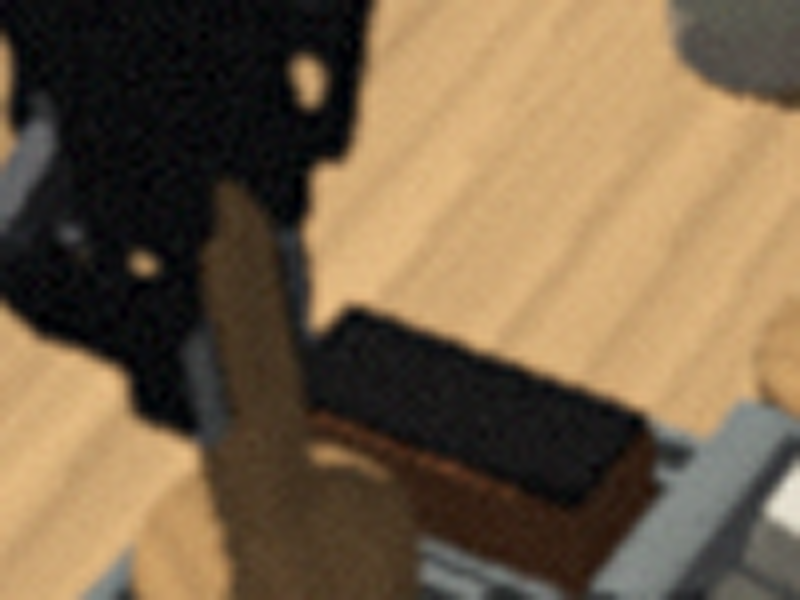

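That was a false alarm. The handle edge stays at x = 0.614 over the full height, and a vertical line projects with the same slant, so the baren is upright. Its disc is centred near (0.627, 0.161). I'll shift it 3 mm and lower it.

```bash
python3 -m creep '[[0.25,0.13,0,0,0,0,0],[0,0,1.5,0,0,0,0],[0,0,1.5,0,0,0,0],[0,0,1,0,0,0,0],[0,0,0.3,0,0,0,0],[0,0,0,0,0,0,0],[0,0,0,0,0,0,0]]'
```

```text
clock: 13.65
tool_pos: [0.6307, 0.1635, 0.1075]
eef_rot: [2.281, 2.16, 0.001]
force: [-0.2, 0.0, -2.8]
width: 0.0265
```

```bash
python3 -m creep '[[0,0,0.1,0,0,0,0],[0,0,0.1,0,0,0,0],[0,0,0,0,0,0,0]]'
```

```text
clock: 13.9
tool_pos: [0.6307, 0.1634, 0.1052]
eef_rot: [2.281, 2.159, 0.001]
force: [-0.2, 0.6, -2.4]
width: 0.0263
```

```bash
python3 -m creep '[[0,0,0.1,0,0,0,0],[0,0,0.1,0,0,0,0],[0,0,0,0,0,0,0]]'
```

```text
clock: 14.15
tool_pos: [0.6309, 0.1633, 0.1045]
eef_rot: [2.281, 2.159, 0.003]
force: [-1.7, -1.3, 6.4]
width: 0.0267
```

Contact on the floor. Releasing and going up.

```bash
python3 -m creep '[[0,0,-0.05,0,0,0,0.3],[0,0,0,0,0,0,0.5],[0,0,0,0,0,0,0.8],[0,0,0,0,0,0,1],[0,0,0,0,0,0,1],[0,0,0,0,0,0,1],[0,0,-1.5,0,0,0,1],[0,0,-3,0,0,0,1],[0,0,-3.5,0,0,0,1],[0,0,-3.5,0,0,0,1],[0,0,-2,0,0,0,1],[0,0,0,0,0,0,1]]'
python3 - <<'E'
from h import *
o=get_obs(); T=R.from_rotvec(o["eef_rot"]); print(o["tool_pos"],o["force"])
a=-.054; D=R.from_rotvec([0,0,a]); d=D.apply([.296,0,-.955]); 
top=np.array([.504,.208,.084])
pre=top-d*.05
t=R.align_vectors([d,[0,0,1]],[[0,0,1],[0,0,1]])[0] if 0 else None
y=D.apply([0,1,0]); Rt=R.from_matrix(np.c_[y,np.cross(d,y),d])
print("pre",pre,"rotvec in tool",(T.inv()*Rt).as_rotvec(),"shift in tool now (cm)",T.inv().apply(pre-o["tool_pos"])*100)
c=read_camera("top"); P=cloud(c).reshape(-1,3); q=D.inv().apply(P-[.5774,.1383,0])*1000
for lo,hi in((48,62),(120,166)):
    m=(abs(q[:,1]-27)<44)&(q[:,0]>-5)&(q[:,0]<112)&(q[:,2]>lo)&(q[:,2]<hi); print(m.sum(),cv2.minEnclosingCircle(q[m][:,:2].astype(np.float32)) if m.any() else 0)
m=(abs(q[:,1]-66)<22)&(abs(q[:,0]+77)<45)&(q[:,2]>60)
n=m&(abs(q[:,1]-66)<10)&(abs(q[:,0]+77)<10); print("pad",n.sum(),np.median(q[n],0))
E
```

```text
clock: 15.15
tool_pos: [0.6317, 0.1637, 0.244]
eef_rot: [2.279, 2.157, 0.01]
force: [0.7, -0.3, 0.4]
width: 0.0853
[0.63165364 0.16365365 0.24401343] [ 0.65063217 -0.26129528  0.38736703]
pre [0.48922157 0.20879881 0.13175   ] rotvec in tool [-0.29339876 -0.00217676 -0.00112603] shift in tool now (cm) [  3.70194186 -14.54905861  11.13108658]
1 ((64.25435638427734, -6.287318229675293), 9.999999747378752e-05)
0 0
pad 0 [nan nan nan]
  return _methods._mean(a, axis=axis, dtype=dtype,
  ret = um.true_divide(
```

```bash
python3 -m creep '[[0.9,-3.6,0,0,0,0,0],[0.9,-3.6,0,0,0,0,0],[0.9,-3.6,0,0,0,0,0],[0.9,-3.6,0,0,0,0,0],[0,0,2,-0.098,0,0,0],[0,0,2,-0.098,0,0,0],[0,0,2,-0.098,0,0,0],[0,0,0,0,0,0,0],[0,0,0,0,0,0,0],[0,0,0,0,0,0,0],[0,0,0,0,0,0,0]]'
cat > k.py <<'E'
from h import *
o=get_obs(); T=R.from_rotvec(o["eef_rot"]); D=R.from_rotvec([0,0,-.054]); d=D.apply([.296,0,-.955]); y=D.apply([0,1,0])
Rt=R.from_matrix(np.c_[y,np.cross(d,y),d]); top=np.array([.504,.208,.084])
print(o["tool_pos"],"rot left",(T.inv()*Rt).as_rotvec().round(4),"to top, tool cm",(T.inv().apply(top-o["tool_pos"])*100).round(2),"axial F",o["force"]@d,o["width"])
E
python3 k.py
python3 - <<'E'
from h import *
D=R.from_rotvec([0,0,-.054]); c=read_camera("side"); q=D.inv().apply(cloud(c).reshape(-1,3)-[.5774,.1383,0])*1000
for lo,hi in((50,62),(120,150),(150,166)):
    m=(abs(q[:,1]-27)<44)&(q[:,0]>-5)&(q[:,0]<112)&(q[:,2]>lo)&(q[:,2]<hi); print(m.sum(),q[m].min(0),q[m].max(0))
n=(abs(q[:,1]-66)<8)&(abs(q[:,0]+77)<8)&(q[:,2]>60)&(q[:,2]<110); print("pad",n.sum(),np.median(q[n],0))
E
```

```text
clock: 16.12
tool_pos: [0.4966, 0.2076, 0.1821]
eef_rot: [2.116, 2.002, 0.3]
force: [-0.1, -0.6, -0.3]
width: -0.0001
[0.49663405 0.20756418 0.18206321] rot left [-0.0048 -0.0016 -0.0019] to top, tool cm [ 0.06 -2.16  9.59] axial F 0.2698517922033421 -0.0001230013704980757
444 [ 9.24489601 -8.41366124 50.11724977] [83.83401022 70.49807131 61.97472351]
155 [ 36.61815753  18.09188169 120.08207728] [ 58.48318079  40.44635421 149.99698941]
143 [ 36.40633659  16.06257978 150.0337836 ] [ 61.86656105  39.44572079 165.69436972]
pad 71 [-76.73277792  66.08142391  84.33307517]
```

The baren is standing at about (50, 27) and the pad is confirmed at (−77, 66, 84) mm. Next I'll approach along the press axis.

```bash
python3 -m creep '[[0.05,-1.1,1.5,-0.005,0,0,0],[0,-1.05,2,0,0,0,0],[0,0,2,0,0,0,0],[0,0,2,0,0,0,0],[0,0,1,0,0,0,0],[0,0,0.5,0,0,0,0],[0,0,0,0,0,0,0],[0,0,0,0,0,0,0]]'; python3 k.py
```

```text
clock: 16.83
tool_pos: [0.5012, 0.2072, 0.0876]
eef_rot: [2.113, 1.999, 0.302]
force: [0.6, 0.0, 1.4]
width: -0.0001
[0.50119918 0.20719748 0.08764332] rot left [-0.001  -0.0001 -0.0013] to top, tool cm [0.1  0.16 0.43] axial F -1.1725840533784235 -0.00010848575329206779
```

```bash
python3 -m creep '[[0.1,0.15,0.15,0,0,0,0],[0,0,0.2,0,0,0,0],[0,0,0.2,0,0,0,0],[0,0,0.2,0,0,0,0],[0,0,0,0,0,0,0]]'; python3 k.py;  python3 -m creep '[[0,0,0.15,0,0,0,0],[0,0,0.15,0,0,0,0],[0,0,0,0,0,0,0]]'; python3 k.py
```

```text
clock: 17.25
tool_pos: [0.5042, 0.2079, 0.0797]
eef_rot: [2.113, 2.0, 0.301]
force: [-0.1, 0.5, 0.5]
width: -0.0
[0.50416564 0.20786455 0.07965644] rot left [-0.0014  0.0001 -0.0007] to top, tool cm [ 0.01  0.11 -0.42] axial F -0.5153900083949944 -3.661653008760331e-05
clock: 17.5
tool_pos: [0.505, 0.2078, 0.0768]
eef_rot: [2.113, 2.0, 0.301]
force: [-1.2, 0.9, 1.5]
width: -0.0001
[0.5050337  0.20777933 0.07681377] rot left [-0.0015  0.0002 -0.0008] to top, tool cm [ 0.02  0.11 -0.72] axial F -1.7558135164139719 -0.00012049283138897697
```

```bash
for i in 1; do python3 -m creep '[[0,0,0.1,0,0,0,0],[0,0,0.1,0,0,0,0],[0,0,0,0,0,0,0]]'; done; python3 k.py
```

```text
clock: 17.75
tool_pos: [0.5056, 0.2077, 0.0751]
eef_rot: [2.113, 2.0, 0.302]
force: [-1.8, -0.2, 3.3]
width: -0.0002
[0.50559552 0.20774816 0.07511774] rot left [-0.0014  0.0001 -0.0008] to top, tool cm [ 0.02  0.11 -0.9 ] axial F -3.6603342332316218 -0.0001918810685904797
```

```bash
python3 -m creep '[[0,0,0.1,0,0,0,0],[0,0,0.1,0,0,0,0],[0,0,0,0,0,0,0]]'; python3 k.py
```

```text
clock: 18.0
tool_pos: [0.5062, 0.2078, 0.0731]
eef_rot: [2.113, 2.0, 0.302]
force: [-1.2, 0.5, 3.1]
width: 0.0
[0.50620125 0.20775788 0.07312867] rot left [-0.0014  0.0001 -0.0007] to top, tool cm [ 0.01  0.11 -1.1 ] axial F -3.329454778009092 1.1531955676728861e-05
```

```bash
python3 -m creep '[[0,0,0.1,0,0,0,0],[0,0,0.1,0,0,0,0],[0,0,0,0,0,0,0]]'; python3 k.py
```

```text
clock: 18.25
tool_pos: [0.5068, 0.2077, 0.071]
eef_rot: [2.113, 2.0, 0.301]
force: [0.3, -0.4, 1.5]
width: -0.0001
[0.50682293 0.2076664  0.07096546] rot left [-0.0015  0.0002 -0.0008] to top, tool cm [ 0.02  0.11 -1.33] axial F -1.3447845009778538 -0.0001345007554990218
```

```bash
python3 -m creep '[[0,0,0.1,0,0,0,0],[0,0,0,0,0,0,0]]'; python3 k.py
```

```text
clock: 18.42
tool_pos: [0.507, 0.2076, 0.0697]
eef_rot: [2.113, 2.0, 0.3]
force: [0.0, -0.2, -0.3]
width: 0.0
[0.50696154 0.20756606 0.06972569] rot left [-0.002   0.0005 -0.0007] to top, tool cm [ 0.03  0.13 -1.45] axial F 0.29878276632791373 2.4127958725935813e-05
```

```bash
python3 -m creep '[[0,0,0.1,0,0,0,0],[0,0,0,0,0,0,0]]'; python3 k.py
```

```text
clock: 18.58
tool_pos: [0.5072, 0.2075, 0.0686]
eef_rot: [2.113, 2.0, 0.3]
force: [0.1, 0.3, -0.7]
width: 0.0001
[0.50718513 0.20748683 0.06864448] rot left [-0.0022  0.0006 -0.0007] to top, tool cm [ 0.03  0.14 -1.56] axial F 0.7032623193739054 6.669558447801305e-05
```

```bash
python3 -m creep '[[0,0,0.1,0,0,0,0],[0,0,0,0,0,0,0]]'; python3 k.py
```

```text
clock: 18.75
tool_pos: [0.5076, 0.2076, 0.068]
eef_rot: [2.113, 2.0, 0.301]
force: [0.1, 0.1, 0.7]
width: 0.0001
[0.50759143 0.20756814 0.06795598] rot left [-0.0019  0.0004 -0.0007] to top, tool cm [ 0.02  0.13 -1.64] axial F -0.5941529730762263 7.44990022176445e-05
```

```bash
python3 -m creep '[[0,0,0.1,0,0,0,0],[0,0,0,0,0,0,0]]'; python3 k.py
```

```text
clock: 18.92
tool_pos: [0.5078, 0.2076, 0.0678]
eef_rot: [2.113, 2.0, 0.301]
force: [-5.8, -0.7, 6.0]
width: -0.0
[0.50777333 0.20758213 0.06782933] rot left [-0.0017  0.0002 -0.0007] to top, tool cm [ 0.02  0.11 -1.66] axial F -7.467987104222682 -4.923588546455817e-05
```

```bash
python3 -m creep '[[0,0,0.1,0,0,0,0],[0,0,0,0,0,0,0]]'; python3 k.py
```

```text
clock: 19.08
tool_pos: [0.5079, 0.2076, 0.0677]
eef_rot: [2.113, 2.0, 0.302]
force: [-12.0, -3.0, 13.6]
width: -0.0001
[0.50789039 0.20762154 0.06770736] rot left [-0.0015 -0.0001 -0.0005] to top, tool cm [ 0.02  0.11 -1.67] axial F -16.517376641295268 -0.0001314616094049339
```

Firm bottom: 16.5 N with no further travel. I'll retract along the axis and check.

```bash
python3 -m creep '[[0,0,-0.5,0,0,0,0],[0,0,-1.5,0,0,0,0],[0,0,-3,0,0,0,0],[0,0,-3.5,0,0,0,0],[0,0,-3.5,0,0,0,0],[3,-3,0,0,0,0,0],[3,-3,0,0,0,0,0],[3,-3,0,0,0,0,0],[3,-3,0,0,0,0,0],[3,-2,0,0,0,0,0],[0,0,0,0,0,0,0],[0,0,0,0,0,0,0]]'
python3 - <<'E'
from h import *
print(get_obs()["tool_pos"],get_obs()["force"])
D=R.from_rotvec([0,0,-.054]); 
for nm in("top","side"):
    c=read_camera(nm); P=cloud(c); q=D.inv().apply(P.reshape(-1,3)-[.5774,.1383,0])*1000
    for k,yy in zip(("round","cross","ridge","plain"),(66,22,-22,-66)):
        n=(abs(q[:,1]-yy)<13)&(abs(q[:,0]+75)<22)&(q[:,2]<110)
        pr=(q[n]-[-69.5,0,54])@np.array([-.296,0,.955]); print(nm,k,n.sum(),"proud",np.median(pr).round(1) if n.any() else 0)
    m=(abs(q[:,1]+60)<34)&(q[:,0]>-8)&(q[:,0]<120)&(q[:,2]>68)&(q[:,2]<85); print("block",cv2.minAreaRect(q[m][:,:2].astype(np.float32)))
    for lo,hi in((50,60),(110,140),(150,166)):
        m=(abs(q[:,1]-27)<40)&(q[:,0]>0)&(q[:,0]<110)&(q[:,2]>lo)&(q[:,2]<hi)
        print("baren",lo,m.sum(),cv2.minEnclosingCircle(q[m][:,:2].astype(np.float32)) if m.any() else 0)
    if nm=="top": cv2.imwrite("pics/t9.png",cv2.resize(c["image"][130:250,205:365],(800,600),interpolation=cv2.INTER_CUBIC))
E
```

```text
clock: 20.08
tool_pos: [0.3483, 0.3657, 0.1398]
eef_rot: [2.109, 2.004, 0.3]
force: [0.4, -0.0, 0.4]
width: -0.0002
[0.34826015 0.36565173 0.13978286] [ 0.37774963 -0.01942461  0.42631611]
top round 176 proud 12.3
top cross 192 proud 26.7
top ridge 187 proud 28.2
top plain 192 proud 26.4
block ((52.50140380859375, -60.44340896606445), (98.90106201171875, 38.98952865600586), 0.1729459911584854)
baren 50 265 ((51.174842834472656, 26.184925079345703), 35.60297775268555)
baren 110 33 ((48.51884841918945, 25.857378005981445), 13.534164428710938)
baren 150 96 ((51.03905487060547, 27.08176612854004), 13.812756538391113)
side round 312 proud 12.8
side cross 273 proud 27.0
side ridge 277 proud 28.8
side plain 225 proud 26.5
block ((51.64298629760742, -60.01143264770508), (40.85007858276367, 99.7879409790039), 89.48869323730469)
baren 50 372 ((48.815025329589844, 27.179601669311523), 35.34316635131836)
baren 110 146 ((47.69446563720703, 28.336217880249023), 13.389477729797363)
baren 150 142 ((48.54149627685547, 27.858367919921875), 12.740495681762695)
```

View pics/t9.png

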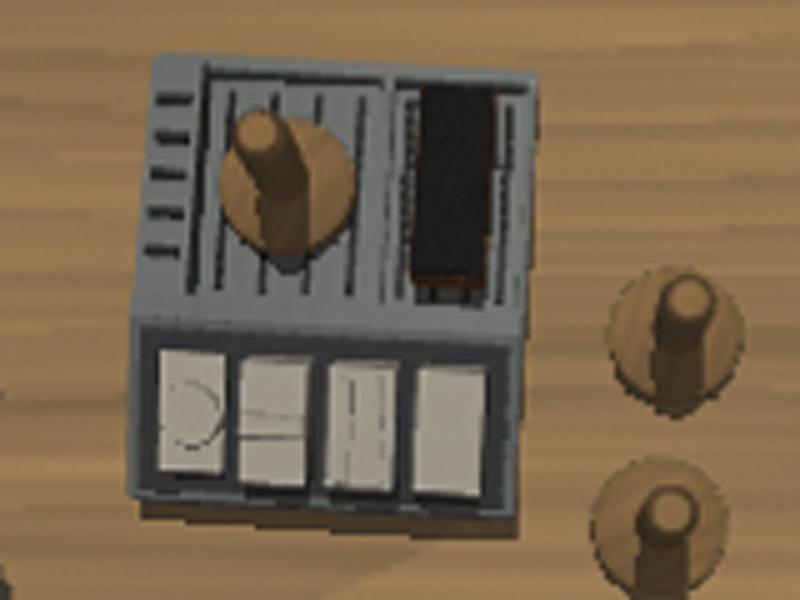

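The picture shows the block at (455,185) in the narrow pocket, the baren upright at (290,185), the round-pad key at (192,410) down and the other three up. Handing in.

```bash
python3 -c "
from rig import *
print(sign_off())"
```

```text
the job is handed in; nothing more can be done
None
```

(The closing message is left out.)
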